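Check a curved safety touch bar along its whole length

ROBOT

A 6-joint arm with a two-finger parallel gripper is mounted at the origin on a cart in front of the work surface, level with it; the furniture and walls round the work are solid. World frame = base frame: x ahead of the robot, y to its left, z up, the work surface at z = 0. Lengths are in mm, angles in rad, forces in N, time in s.
With the tool pointing down it reaches from about 275 to 750 mm from the base axis. Payload 10.2 kg.
Tool frame: the origin (TCP) lies at the very end of the fingers, on their centre line; the grasp point (between the pads) lies 19 mm behind it; z points along the fingers, y is the line along which they close (so a half turn about z gives the same grasp; the last joint's range is limited). The gripper opens to 85 mm and grips with 20 to 120 N. Pads are 22 mm wide; open, the fingers measure 114 mm over their backs; the gripper's body (76 mm by 85 mm) begins 54 mm behind the grasp point. The pads swing forward as they close: fully open they stand 13 mm farther back than shut.
Start: joints at [1.059, 0.313, 1.498, -0, 1.331, -0.223], TCP at [149.534, 503.26, 231.294] pointing down, gripper open.
Joint ranges: [-2.94, 2.94], [-0.97, 2.17], [0.19, 2.56], [-1.23, 4.37], [0.02, 3.11], [-2.88, 2.88]. Speed limits (rad/s): [2.39, 2.39, 3.01, 3.14, 3.14, 3.14].

INTERFACE

Orientations are given as a unit quaternion [w, x, y, z].
In Python, from rig import telemetry, optics, ctrl gives the robot as it stands.
- The arm moves only by the tool servo_tool, never from a script. Its argument "deltas" is a list of rows, each a list of 3 entries, a list of its own where there are three numbers: the shift along the tool's x, y, z in units of 20 cm (1.0 is 20 cm), then the turn, a rotation vector about the tool's x, y, z in units of 90 degrees (1.0 is 90 degrees), then the opening, from 0 (shut) to 1 (fully open). A call has 1 to 8 rows; each row shifts and turns the commanded pose from where the row before left it, along the tool's axes as they then stand; what a row does not reach is not made up. A row lasts 1/10 s, in which the tool goes at most 50 mm and 8.59 degrees, less where a joint would pass 70% of its speed; a pose out of reach is approached as far as the arm can. A call with a number of a shift or a turn outside -1 to 1 is refused whole. A call with a gripper value outside its range is refused whole. The fingers move at their own pace and stop on an object; "squeeze" is the grip in N (left out, the last holds). Time passes only in rows, so rows that do not move let the fingers close. It gives the time, the measured TCP pose, the force, the opening and the grip force at its end, in the units of the state.
- telemetry.sense(): the state, without advancing time (a new reading comes with each control period).
- optics.capture(name): name is "side" or "top" or "wrist"; returns the picture (420x560x3 uint8, blue, green, red); there is no depth.
- optics.camera_model(name): a dict with "vfov" (degrees; the focal length in pixels is half the picture's height over the tangent of half this angle, whatever the lens; pixels are square), "cx", "cy" (the principal point, pixels), "dist" ([k1, k2, p1, p2, k3] as OpenCV has them; the pictures are not rectified), "R" (3x3) and "t" (3): a world point X has camera coordinates R X + t; the wrist camera has in their place "mount" (4x4, takes a point from camera to tool coordinates, whose origin is the TCP and whose axes are the flange's). Camera axes: x right, y down, z forward; pixel columns grow to the right and rows downward; lengths in mm; the calibration is good to about 2 mm. A picture is of the moment at which its call begins: read the wrist's pose just before it. camera_model takes no time and is no camera call.
- ctrl.finish_job(): hands the job in; it is judged then, once.
The state is a dict: "time_s": time; "joints": joint angles; "dq": joint speeds; "tau": joint torques, N m; "eef_pos": TCP position; "ee_rot": TCP orientation; "force": force on the tool from outside, world axes, zero at the start; "wrist_torque": the same for the moment, N m; "grip_width": opening from 0.0 (shut) to 1.0 (fully open); "grip_force": force on a finger pad.
Only numpy, scipy, OpenCV 4.12 (cv2) and the standard library are available. Lean on these libraries where they do the work, as an engineer would, in place of code of your own. Each camera call takes 0.05 s, during which the arm holds its last target. There are 200 camera calls.

TASK

Check that the curved rubber touch bar responds along its whole length: set the fingertips down on the first mark, at the junction box end, press the bar in a few millimetres and trace along the curve over all five marks to the last one, keeping it lightly pressed without lifting off on the way and without pushing it down onto its stop. Finish while still holding the bar lightly pressed at the last mark, so that its signal can be read. Only touch the bar: do not shift or lift the unit or the things around it.

Things in the scene. Friction and masses are not known exactly. Their poses are not given: they have to be found in the camera images.
- touch_bar_base: Touch bar unit, loose, about 3 kg: aluminium channel 46 mm wide, 40 mm high, curved in plan to radius 180 mm, a black rubber bar standing out of it. One end has a grey junction box (60 x 42 mm, 44 mm high) with a short black gland, the other a thin end plate. Origin: on the worktop under the bar's middle. y points to the junction box end, x to the hollow side (arc centre 180 mm along +x), z up.
- touch_bar (a joint): How far the rubber bar is pushed down, m: 0 at rest, 0.012 at its stop. Bar 26 mm wide, 224 mm long along the arc, flat top 60 mm above the worktop at rest; it moves straight down as one piece wherever pressed and springs back. It starts to move at about 3.5 N, is 6 mm down at about 6 N, at the stop at about 8 N.
- mark_1 (a point): The first of five narrow pale cross lines on the top of the rubber bar, counted from the junction box end; the point is on the bar's centre line at its top face, and goes down with it. The marks are 48 mm apart along the arc, the first and the fifth 16 mm from the bar's ends.
- mark_2 (a point): The second of five narrow pale cross lines on the top of the rubber bar, counted from the junction box end; the point is on the bar's centre line at its top face, and goes down with it.
- mark_3 (a point): The third (middle) of five narrow pale cross lines on the top of the rubber bar, counted from the junction box end; the point is on the bar's centre line at its top face, and goes down with it.
- mark_4 (a point): The fourth of five narrow pale cross lines on the top of the rubber bar, counted from the junction box end; the point is on the bar's centre line at its top face, and goes down with it.
- mark_5 (a point): The fifth of five narrow pale cross lines on the top of the rubber bar, counted from the junction box end; the point is on the bar's centre line at its top face, and goes down with it.
- weight_200g: Bystander: brass knob-topped calibration weight, 29 mm across, 38 mm high, standing on the hollow side of the unit. Origin: centre of its underside.
- stopwatch: Bystander: black digital stop-watch, 74 x 61 mm, 17 mm high, lying flat on the hollow side of the unit. Origin: centre of its underside.
- spare_cone: Bystander: steel penetrometer cone, 30 mm across, 40 mm high, point up, on the outer side of the unit. Origin: centre of its underside.
- soft_brush: Bystander: flat wooden-handled brush, 176 mm long, 13 mm high, lying farther back. Origin: centre of its underside.

How it is judged (in metres and radians):
On the way, in this order (a step that is already met when the one before it is completed fails the run):
1. the fingertips press the bar in at the first mark (horizontal distance between the grasp point and mark_1 below 0.018 m and value of joint touch_bar above 0.002 m and contact force between the fingers and touch_bar_base above 0.3 N), for 0.1 s.
2. the fingertips press the bar in at the second mark (horizontal distance between the grasp point and mark_2 below 0.018 m and value of joint touch_bar above 0.002 m and contact force between the fingers and touch_bar_base above 0.3 N), for 0.1 s.
3. the fingertips press the bar in at the third (middle) mark (horizontal distance between the grasp point and mark_3 below 0.018 m and value of joint touch_bar above 0.002 m and contact force between the fingers and touch_bar_base above 0.3 N), for 0.1 s.
4. the fingertips press the bar in at the fourth mark (horizontal distance between the grasp point and mark_4 below 0.018 m and value of joint touch_bar above 0.002 m and contact force between the fingers and touch_bar_base above 0.3 N), for 0.1 s.
5. the fingertips press the bar in at the fifth mark (horizontal distance between the grasp point and mark_5 below 0.018 m and value of joint touch_bar above 0.002 m and contact force between the fingers and touch_bar_base above 0.3 N), for 0.1 s.
At the end, for the whole second after the job is handed in: The fingertips rest on the bar within 18 mm of the last mark (seen from above) and hold it 2 to 11 mm down; the unit stands flat within 12 mm of where it was and the things around it within 15 mm (all of step 5 and value of joint touch_bar below 0.011 m and distance of touch_bar_base from where it was at the start of the episode below 0.012 m and angle between touch_bar_base's own z axis and vertical below 0.05 rad and distance of each of weight_200g, stopwatch, spare_cone, soft_brush from where it was at the start of the episode below 0.015 m); the arm keeps its last pose, push and grip.
It fails at once if the bar is pushed down onto its stop (more than 11 mm down) (value of joint touch_bar above 0.011 m).
It fails at once if the fingertips pass close (less than about 15 mm) over the second, third or fourth mark while the bar is not pressed (value of joint touch_bar below 0.0008 m and z of the grasp point in the frame of touch_bar_base below 0.094 m and (horizontal distance between the grasp point and mark_2 below 0.02 m or horizontal distance between the grasp point and mark_3 below 0.02 m or horizontal distance between the grasp point and mark_4 below 0.02 m)).
It fails at once if the unit is shifted more than 12 mm, tipped or lifted (distance of touch_bar_base from where it was at the start of the episode above 0.012 m or angle between touch_bar_base's own z axis and vertical above 0.05 rad or height (world z) of touch_bar_base above 0.006 m).
It fails at once if one of the things around is moved more than 15 mm (distance of any of weight_200g, stopwatch, spare_cone, soft_brush from where it was at the start of the episode above 0.015 m).
It also fails if it takes over 38 s, if anything falls off the work surface, if the arm or the gripper's body presses on something with over 40 N, if the wrist force passes 120 N, or if a joint passes its speed limit or range.

## Working session

There is one attempt and no reset: what is moved stays moved. The work goes in short steps, Python scripts to look and compute and a tool call to move; the robot and the scene stay as the last step left them, time stands still between calls to the robot, and variables do not carry over. Pictures are saved under pics/ and viewed, at most 10 in all, crops included, and the job is handed in when it is done.

Besides the shell and the picture viewer there is one more tool, called after ">>>" in YAML: its name, and indented under it one key for each argument. servo_tool: Moves the arm, as the interface text tells. Its arguments: {"type":"object","properties":{"deltas":{"type":"array"},"squeeze":{"type":"number"}},"required":["deltas"]}

```bash
mkdir -p pics
python3 - <<'E'
from rig import telemetry, optics, ctrl
import cv2
s=telemetry.sense(); print({k:s[k] for k in ("time_s","eef_pos","ee_rot","force","grip_width","grip_force")})
for n in("top","side"):
    cv2.imwrite(f"pics/{n}1.png",optics.capture(n)); print(n,optics.camera_model(n))
print(optics.camera_model("wrist"))
E
```

```text
{'time_s': 0.0, 'eef_pos': array([149.39056414, 503.01656776, 230.72697797]), 'ee_rot': array([-2.42369905e-04,  1.43909259e-01,  9.89590668e-01, -6.14023519e-04]), 'force': array([-0.24317474, -0.52667382,  0.48973601]), 'grip_width': 1.0014465853147345, 'grip_force': 0.0}
top {'vfov': 49.24719335698579, 'cx': 271.52539031720335, 'cy': 211.63167930815334, 'dist': array([-0.00536201,  0.        ,  0.        ,  0.        ,  0.        ]), 'R': array([[ 0.01486969, -0.99950117, -0.02786208],
       [-0.98796388, -0.01039581, -0.15433502],
       [ 0.15396839,  0.02982165, -0.98762564]]), 't': array([ 44.2556153 , 639.66515436, 802.17519053])}
side {'vfov': 46.29391829914916, 'cx': 278.6829576835677, 'cy': 209.38958746971284, 'dist': array([-0.18030804,  0.        ,  0.        ,  0.        ,  0.        ]), 'R': array([[ 0.92714459, -0.37464539, -0.00661343],
       [-0.14335115, -0.33833718, -0.93004215],
       [ 0.34619844,  0.86323159, -0.36739333]]), 't': array([-550.27166765,  150.68644634,  638.96829823])}
{'vfov': 67.76280654715357, 'cx': 281.81451407038713, 'cy': 215.06348308153983, 'dist': array([-0.07348655,  0.        ,  0.        ,  0.        ,  0.        ]), 'mount': array([[ 6.22449566e-04, -9.49353893e-01, -3.14208208e-01,
         8.15077070e+01],
       [ 9.99999800e-01,  6.26565181e-04,  8.78950548e-05,
        -1.75204105e-01],
       [ 1.13428410e-04, -3.14208200e-01,  9.49354093e-01,
        -1.42958289e+02],
       [ 0.00000000e+00,  0.00000000e+00,  0.00000000e+00,
         1.00000000e+00]])}
```

View pics/top1.png

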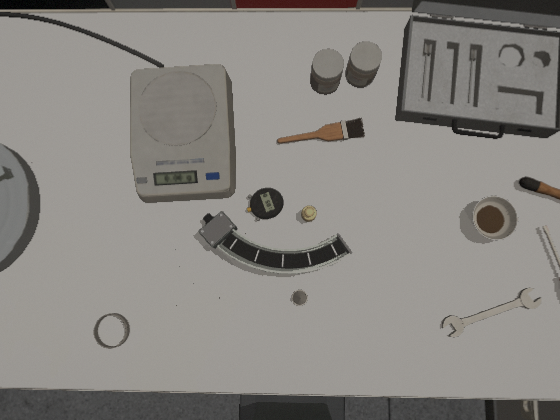

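View pics/side1.png

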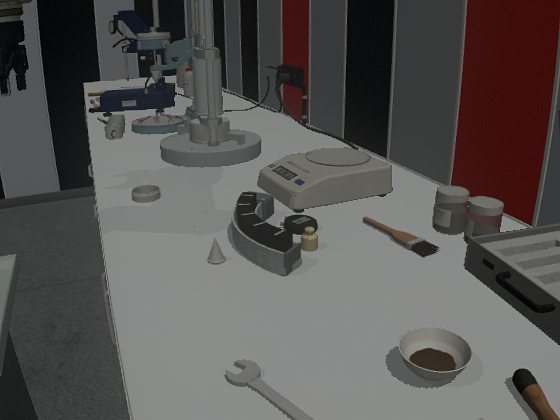

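The top view shows the bar curving from the junction box at about (217,230) to the end plate at about (345,245). The marks are near (235,243), (257,256), (283,261), (309,258) and (333,248). I'll zoom in on that area.

Run:
```python
import cv2
a=cv2.imread("pics/top1.png")[200:290,200:360]
cv2.imwrite("pics/crop1.png",cv2.resize(a,None,fx=5,fy=5,interpolation=cv2.INTER_CUBIC))
```

```text
(no output)
```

View pics/crop1.png

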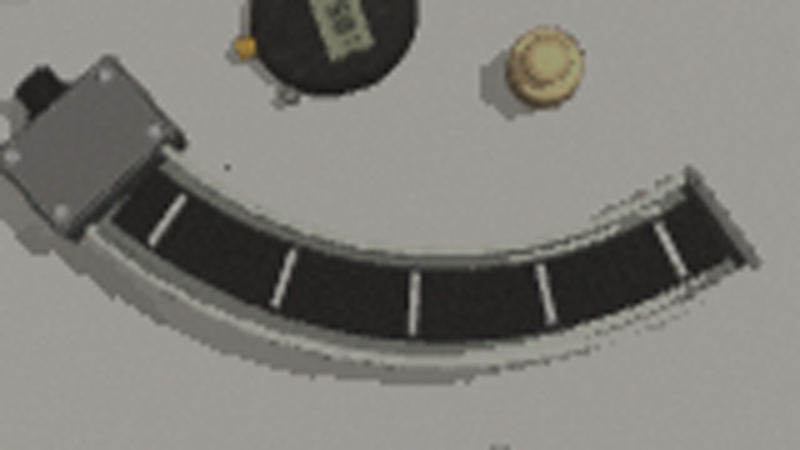

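Mark centres in the crop are (167,220), (284,278), (414,303), (546,294) and (671,249). I'll fit the unit's pose to these.

```bash
cat > h.py <<'E'
import numpy as np, cv2
from scipy.optimize import least_squares
PH=np.array([96,48,0,-48,-96])/180
LOC=np.c_[180-180*np.cos(PH),180*np.sin(PH)]
def K(m):
    f=210/np.tan(np.radians(m["vfov"]/2)); return np.array([[f,0,m["cx"]],[0,f,m["cy"]],[0,0,1]])
def ray(m,px,z,R=None,t=None):
    """pixels -> world xy at height z"""
    R=m["R"] if R is None else R; t=m["t"] if t is None else t
    u=cv2.undistortPoints(np.float64(px).reshape(-1,1,2),K(m),m["dist"]).reshape(-1,2)
    d=np.c_[u,np.ones(len(u))]@R; c=-R.T@t
    return (c+d*((z-c[2])/d[:,2])[:,None])[:,:2]
def place(p,L=LOC):
    c,s=np.cos(p[2]),np.sin(p[2]); return L@np.array([[c,s],[-s,c]])+p[:2]
def fit(W): 
    r=least_squares(lambda p:(place(p)-W).ravel(),[*W[2],0.]); return r.x,r.fun
E
python3 - <<'E'
from rig import optics,telemetry
from h import *
m=optics.camera_model("top")
px=np.array([[167,220],[284,278],[414,303],[546,294],[671,249]])/5+200-.4
W=ray(m,px,60); p,f=fit(W); print(W.round(1),p,f.round(1),place(p).round(1),sep="\n")
E
```

```text
[[577.8 121.5]
 [557.3  78.3]
 [548.9  31.1]
 [552.8 -16.5]
 [569.6 -61.6]]
[ 5.48722505e+02  3.11242918e+01 -4.55377929e-02]
[ 0.1 -0.1 -0.  -0.1 -0.2  0.   0.2 -0.  -0.   0.2]
[[577.9 121.4]
 [557.2  78.2]
 [548.7  31.1]
 [552.9 -16.5]
 [569.5 -61.4]]
```

The fit residual is about 0.2 mm. First I'll turn the tool to line up with the world axes (tool x = −X, y = +Y, z = down), shut the fingers and move over mark 1.

>>> servo_tool:
  deltas:
    - [[0,0,0],[0,0,-0.092],0]
    - [[0,0,0],[0,0,-0.092],0]
    - [[-0.18,-0.16,0],[0,0,0],0]
    - [[-0.18,-0.16,0],[0,0,0],0]
    - [[-0.18,-0.16,0],[0,0,0],0]
    - [[-0.18,-0.16,0],[0,0,0],0]
    - [[-0.18,-0.16,0],[0,0,0],0]
    - [[-0.18,-0.16,0],[0,0,0],0]
  squeeze: 20

```text
time_s: 0.9
eef_pos: [366.6, 309.7, 231.2]
ee_rot: [-0.0, -0.0, 1.0, -0.0]
force: [1.4, 0.6, -0.1]
grip_width: 0.004
grip_force: 0.0
```

>>> servo_tool:
  deltas:
    - [[-0.18,-0.16,0],[0,0,0],0]
    - [[-0.18,-0.16,0],[0,0,0],0]
    - [[-0.18,-0.16,0],[0,0,0],0]
    - [[-0.18,-0.16,0],[0,0,0],0]
    - [[-0.18,-0.16,0.1],[0,0,0],0]
    - [[-0.1,-0.12,0.1],[0,0,0],0]
    - [[0,0,0],[0,0,0],0]
    - [[0,0,0],[0,0,0],0]

```text
time_s: 1.7
eef_pos: [564.0, 128.4, 191.5]
ee_rot: [-0.001, 0.0, 1.0, 0.0]
force: [-0.5, 0.4, 1.0]
grip_width: -0.002
grip_force: 0.0
```

Run:
```python
from rig import optics,telemetry
from h import *
from scipy.spatial.transform import Rotation as Ro
s=telemetry.sense(); I=optics.capture("wrist"); m=optics.camera_model("wrist")
T=np.eye(4); T[:3,:3]=Ro.from_quat(s["ee_rot"],scalar_first=True).as_matrix(); T[:3,3]=s["eef_pos"]
C=np.linalg.inv(T@m["mount"]); np.savez("w.npz",C=C)
p=[548.72,31.12,-.04554]
q=np.c_[place(p),np.full(5,60.)]
px=cv2.projectPoints(q,cv2.Rodrigues(C[:3,:3])[0],C[:3,3],K(m),m["dist"])[0].reshape(-1,2); print(px.round(1),s["force"])
for x in px: cv2.circle(I,tuple(int(v) for v in x.round()),2,(0,0,255),-1)
cv2.imwrite("pics/w1.png",I)
```

```text
[[274.2 220. ]
 [226.6 198.6]
 [174.6 189.6]
 [124.6 194.3]
 [ 82.2 211.6]] [-0.49744107  0.37744246  0.95114027]
```

View pics/w1.png

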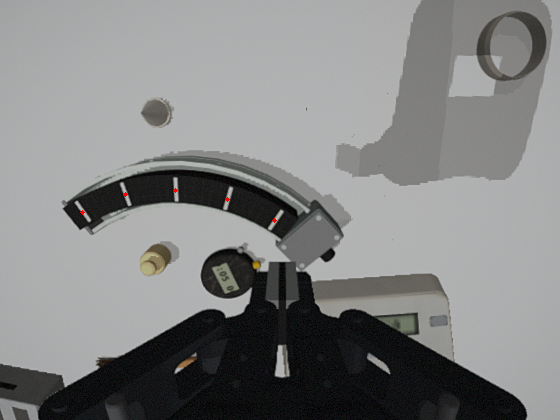

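The projected mark positions (red dots) sit on the marks to within about 1 px. Descending above mark 1.

>>> servo_tool:
  deltas:
    - [[-0.035,-0.018,0.1],[0,0,0],0]
    - [[-0.035,-0.017,0.15],[0,0,0],0]
    - [[0,0,0.15],[0,0,0],0]
    - [[0,0,0.12],[0,0,0],0]
    - [[0,0,0.06],[0,0,0],0]
    - [[0,0,0.02],[0,0,0],0]
    - [[0,0,0],[0,0,0],0]
    - [[0,0,0],[0,0,0],0]

```text
time_s: 2.55
eef_pos: [578.8, 122.0, 73.6]
ee_rot: [0.001, -0.0, 1.0, 0.0]
force: [-0.5, 1.4, 0.4]
grip_width: 0.0
grip_force: 0.0
```

>>> servo_tool:
  deltas:
    - [[0,0,0.025],[0,0,0],0]
    - [[0,0,0.025],[0,0,0],0]
    - [[0,0,0.015],[0,0,0],0]
    - [[0,0,0.01],[0,0,0],0]
    - [[0,0,0],[0,0,0],0]
    - [[0,0,0],[0,0,0],0]

```text
time_s: 3.15
eef_pos: [578.1, 121.7, 57.4]
ee_rot: [0.0, -0.0, 1.0, -0.0]
force: [-1.8, -0.2, 4.1]
grip_width: -0.001
grip_force: 2.1
```

>>> servo_tool:
  deltas:
    - [[0,0,0.008],[0,0,0],0]
    - [[0,0,0.006],[0,0,0],0]
    - [[0,0,0],[0,0,0],0]
    - [[0,0,0],[0,0,0],0]

```text
time_s: 3.55
eef_pos: [578.2, 121.7, 54.4]
ee_rot: [0.0, -0.0, 1.0, -0.0]
force: [-2.3, -1.1, 4.7]
grip_width: 0.0
grip_force: 2.6
```

Run:
```python
from h import *
from rig import telemetry
s=telemetry.sense(); print(s["eef_pos"],s["force"])
p=[548.72,31.12,-.04554]
a=np.linspace(96,-96,33)/180; P=place(p,np.c_[180-180*np.cos(a),180*np.sin(a)])
D=np.diff(P,axis=0)/200; D[:,0]*=-1
print(D.round(4).tolist())
```

```text
[578.16817976 121.65732367  54.42549564] [-2.33872146 -1.10373378  4.71361735]
[[0.016, -0.0254], [0.0151, -0.0259], [0.0143, -0.0264], [0.0134, -0.0269], [0.0125, -0.0273], [0.0116, -0.0277], [0.0106, -0.0281], [0.0097, -0.0284], [0.0087, -0.0287], [0.0078, -0.029], [0.0068, -0.0292], [0.0058, -0.0294], [0.0048, -0.0296], [0.0039, -0.0297], [0.0029, -0.0299], [0.0019, -0.0299], [0.0009, -0.03], [-0.0001, -0.03], [-0.0011, -0.03], [-0.0021, -0.0299], [-0.0031, -0.0298], [-0.0041, -0.0297], [-0.0051, -0.0296], [-0.0061, -0.0294], [-0.0071, -0.0292], [-0.008, -0.0289], [-0.009, -0.0286], [-0.0099, -0.0283], [-0.0109, -0.028], [-0.0118, -0.0276], [-0.0127, -0.0272], [-0.0136, -0.0267]]
```

The bar is about 5.5 mm down with about 5 N on it, which is well inside the limits. Tracing toward mark 2.

>>> servo_tool:
  deltas:
    - [[0.016,-0.025,0],[0,0,0],0]
    - [[0.015,-0.026,0],[0,0,0],0]
    - [[0.014,-0.026,0],[0,0,0],0]
    - [[0.013,-0.027,0],[0,0,0],0]
    - [[0.013,-0.027,0],[0,0,0],0]
    - [[0.012,-0.028,0],[0,0,0],0]
    - [[0.011,-0.028,0],[0,0,0],0]
    - [[0.01,-0.028,0],[0,0,0],0]

```text
time_s: 4.35
eef_pos: [558.1, 78.9, 54.8]
ee_rot: [0.001, -0.0, 1.0, 0.0]
force: [1.0, 2.7, 5.6]
grip_width: 0.001
grip_force: 2.6
```

>>> servo_tool:
  deltas:
    - [[0.009,-0.029,0],[0,0,0],0]
    - [[0.008,-0.029,0],[0,0,0],0]
    - [[0.007,-0.029,0],[0,0,0],0]
    - [[0.006,-0.029,0],[0,0,0],0]
    - [[0.005,-0.03,0],[0,0,0],0]
    - [[0.004,-0.03,0],[0,0,0],0]
    - [[0.003,-0.03,0],[0,0,0],0]
    - [[0.002,-0.03,0],[0,0,0],0]

```text
time_s: 5.15
eef_pos: [549.1, 31.7, 54.7]
ee_rot: [0.001, -0.0, 1.0, 0.0]
force: [-0.1, 2.9, 4.7]
grip_width: 0.003
grip_force: 2.6
```

>>> servo_tool:
  deltas:
    - [[0.001,-0.03,0],[0,0,0],0]
    - [[0,-0.03,0],[0,0,0],0]
    - [[-0.001,-0.03,0],[0,0,0],0]
    - [[-0.002,-0.03,0],[0,0,0],0]
    - [[-0.003,-0.03,0],[0,0,0],0]
    - [[-0.004,-0.03,0],[0,0,0],0]
    - [[-0.005,-0.03,0],[0,0,0],0]
    - [[-0.006,-0.029,0],[0,0,0],0]

```text
time_s: 5.95
eef_pos: [553.0, -16.2, 54.5]
ee_rot: [0.001, -0.0, 1.0, 0.0]
force: [-0.3, 3.2, 5.5]
grip_width: -0.001
grip_force: 2.6
```

>>> servo_tool:
  deltas:
    - [[-0.007,-0.029,0],[0,0,0],0]
    - [[-0.008,-0.029,0],[0,0,0],0]
    - [[-0.009,-0.029,0],[0,0,0],0]
    - [[-0.01,-0.028,0],[0,0,0],0]
    - [[-0.011,-0.028,0],[0,0,0],0]
    - [[-0.012,-0.028,0],[0,0,0],0]
    - [[-0.013,-0.027,0],[0,0,0],0]
    - [[-0.013,-0.026,0],[0,0,0],0]

```text
time_s: 6.75
eef_pos: [569.4, -60.9, 54.5]
ee_rot: [0.0, -0.0, 1.0, 0.0]
force: [-1.1, 2.9, 5.0]
grip_width: -0.002
grip_force: 2.7
```

>>> servo_tool:
  deltas:
    - [[0,0,0],[0,0,0],0]
    - [[0,0,0],[0,0,0],0]
    - [[0,0,0],[0,0,0],0]

```text
time_s: 7.05
eef_pos: [569.7, -61.5, 54.7]
ee_rot: [0.001, -0.0, 1.0, -0.0]
force: [-0.4, -1.3, 5.1]
grip_width: 0.002
grip_force: 2.6
```

Run:
```python
from rig import optics
import cv2
a=optics.capture("top")[190:300,190:370]
cv2.imwrite("pics/end.png",cv2.resize(a,None,fx=4,fy=4,interpolation=cv2.INTER_CUBIC))
```

```text
(no output)
```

View pics/end.png

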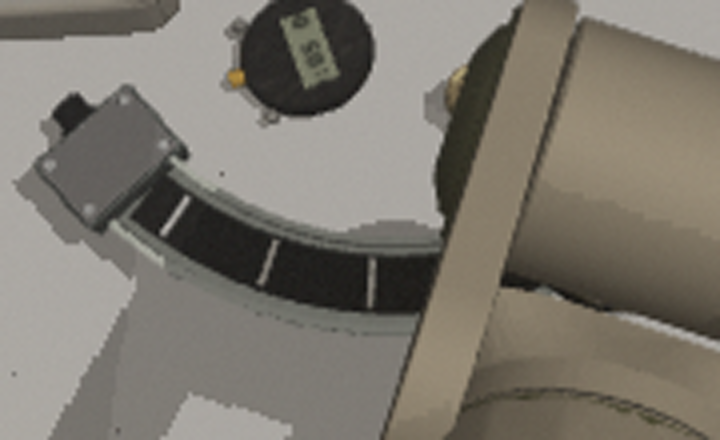

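The arm hides the far end of the bar, but the visible marks, for example mark 1 at crop (175,215), are where they were at the start, so the unit hasn't moved. The fingertips are at mark 5 with about 5 N on the bar, so I'm handing in.

```bash
python3 -c "
from rig import ctrl
print(ctrl.finish_job())"
```

```text
the job is handed in; nothing more can be done
None
```

I traced the bar over all five marks without lifting off and handed the job in with the fingertips holding it about 5 mm down (about 5 N) at mark 5, at 7 s of the 38 s allowed; the rig returned no verdict.

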